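# Load a cream jar through the spring flap of a stall's stock bay

### The job

Load the cream jar waiting in the channel into the stock bay: with one finger push the self-closing flap open and keep it open, and with the other finger push the jar through, far enough in that the flap can swing fully shut behind it when you take the fingers away. Only push the jar: never grip, lift or tip it, and never let the flap knock against it. Leave the jars already in the bay and everything else on the stall where they are.

Things in the scene. Friction and masses are not known exactly. Their poses are not given: they have to be found in the camera images.
- jar: the cream jar to load: an upright round pot, diameter 36 mm, 45 mm tall, white with a black lid, about 0.12 kg (0.1 to 0.17), smooth, sliding easily (friction about 0.3). Origin: centre of its underside. It stands alone in the channel in front of the flap (on the robot's side), 55 to 95 mm before the gate plane.
- bay: stock bay, fixed to the table (place and yaw vary): low grey tray, white walls, nothing above it, so fingers come from above. Origin: on the table, mid channel, in the gate plane (mid-plane of the shut flap). x points into the bay (the way to push), y left, z up. In this frame, mm: floor top z 4; inside x 0 to 244, y -39 to 124; walls 6 thick, tops at z 62.
- gate_mid (a point): floor point (0, 0, 4) mm of the bay frame, same axes. The channel runs along x at y 0, from x -170 to 115 mm, between two slippery kerbs: inner faces at y +-21, 5 thick, tops at z 11. Before the gate lies a flat apron, x -170 to -20, y -33 to 77. Gate frame: wall x -20 to -14, y 97 to 127; stop post x -10 to 0, y -40 to -28; hinge post radius 6 at x -2, y 96; tops at z 62 to 64.
- flap (a joint): flap angle, rad: 0 shut, grows as it swings into the bay (anticlockwise from above), to 1.8. Spring-closed by 0.05*(angle + 0.5) N m (1 to 3 N at a finger 40 mm from the hinge); its faces are slippery; damped, shuts in about 1 s when let go.
- flap_hinge (a point): point (0, 90, 36) mm of the bay frame, on the flap's vertical hinge axis; fixed to the bay, same axes. The flap is an aluminium plate 5 mm thick, z 12 to 60 mm, reaching 110 mm from the hinge: shut, it spans y 90 to -20 mm, across the channel.
- flap_edge (a point): mid-height of the flap's free edge, 110 mm from the hinge; turns with the flap (its -y axis points from hinge to free edge). To let the flap shut, the jar must stand outside the arc this edge sweeps: jar's origin at least 92 mm past the gate plane in mid channel.
- stored_a: a jar like the first, already in the far end of the bay (bay frame about x = 205, y = -10 mm); leave
- stored_b: another stored jar in the far end (about x = 205, y = 60 mm); leave
- lotion: white lotion bottle, diameter 44 mm, 130 mm tall, right of the bay (bay frame about x = 80, y = -110 mm); leave
- lipstick: standing lipstick, diameter 20 mm, 70 mm tall, right of the apron (about x = -60, y = -100 mm); leave
- varnish: square little nail-varnish bottle 26 mm wide, 72 mm tall, left of the apron (about x = -90, y = 150 mm); leave
- carton: upright card box 45 x 45 x 90 mm, left of the bay (about x = 110, y = 190 mm); leave
- soap: wrapped soap 75 x 50 x 28 mm, left of the gate (about x = 0, y = 190 mm); leave
Not all that is in view belongs to the job. What is shaped like the jar but orange is not meant.

How it is judged:
On the way, in this order (a step that is already met when the one before it is completed fails the run):
1. a finger has pushed the flap open (over 0.3 rad) while the jar is still before the gate (value of joint flap above 0.3 rad and contact force between the fingers and flap above 0.1 N and x of jar in the frame of bay below 0 m), for 0.03 s.
2. the jar passes the gate (origin 20 mm past) while the finger still holds the flap open (x of jar in the frame of bay above 0.02 m and value of joint flap above 0.5 rad and contact force between the fingers and flap above 0.1 N), for 0.03 s.
At the end, for the whole second after the job is handed in: the jar stands upright (within 0.1 rad) and still on the bay floor, its origin 85 to 185 mm past the gate plane, and the flap is fully shut (under 0.05 rad) (x of jar in the frame of bay between 0.085 and 0.185 m and y of jar in the frame of bay between -0.03 and 0.11 m and z of jar in the frame of bay below 0.008 m and angle between jar's own z axis and vertical below 0.1 rad and linear speed of jar below 0.01 m/s and value of joint flap below 0.05 rad); the robot touches nothing.
It fails at once if the jar is lifted (more than 10 mm) off the floor (z of jar in the frame of bay above 0.014 m).
It fails at once if the jar is tipped (over 0.3 rad) (angle between jar's own z axis and vertical above 0.3 rad).
It fails at once if the jar is gripped or squeezed (over 18 N from the fingers) (contact force between the fingers and jar above 18 N).
It fails at once if the flap knocks against the jar (over 0.5 N) (contact force between flap and jar above 0.5 N).
It fails at once if a stored jar or another thing is displaced by more than 15 mm (distance of any of stored_a, stored_b, lotion, lipstick, varnish, carton, soap from where it was at the start of the episode above 0.015 m).
It also fails if it takes over 46 s, if anything falls off the work surface, if the arm or the gripper's body presses on something with over 40 N, if the wrist force passes 120 N, or if a joint passes its speed limit or range.

### The arm

A 7-joint arm with a two-finger parallel gripper is mounted at the origin on the work surface. World frame = base frame: x ahead of the robot, y to its left, z up, the work surface at z = 0. Lengths are in m, angles in rad, forces in N, time in s.
With the tool pointing down it reaches from about 0.4 to 0.925 m from the base axis. Payload 4.1 kg.
Tool frame: the origin (TCP) lies midway between the tips of the shut fingers; the grasp point (between the pads) lies 19 mm behind it; z points along the fingers, y is the direction in which the jaws open and shut (so a half turn about z gives the same grasp; the last joint's range is limited). The gripper opens to 85 mm and grips with 20 to 120 N. Pads are 22 mm wide; open, the fingers measure 114 mm over their backs; the gripper's body (76 mm by 85 mm) begins 54 mm behind the grasp point. The pads swing forward as they close: fully open they stand 13 mm farther back than shut.
Start: joints at [-1.345, 0.398, 0.045, 1.537, -0.019, 1.207, -0.051], TCP at [0.207, 0.616, 0.231] pointing down, gripper open.
Joint ranges: [-2.82, 2.82], [-0.49, 2.23], [-1.37, 1.46], [0, 2.46], [-1.36, 4.5], [0.23, 2], [-2.94, 2.94]. Speed limits (rad/s): [2.57, 2.57, 3.14, 3.14, 3.14, 3.14, 3.14].

### API

Orientations are given as a unit quaternion [x, y, z, w].
In Python, from station import * gives the robot as it stands.
- The arm moves only by the shell command python3 -m inch 'ROWS' [FORCE]. ROWS is JSON, a list of rows, each a list of 7 numbers: the shift along the tool's x, y, z as a fraction of full scale, then the turn, a rotation vector about the tool's x, y, z as a fraction of full scale, then the closure, from 0 (fully open) to 1 (shut). In form: [[tx, ty, tz, wx, wy, wz, hand], ...]. A call has 1 to 8 rows; each row shifts and turns the pose as measured when the row begins, along the tool's axes as they then stand; what a row does not reach is not made up. Full scale, the value 1, is 0.6 m for a shift and 90 degrees for a turn. A row lasts 1/12 s, in which the tool goes at most 41.7 mm and 7.16 degrees, less where a joint would pass 70% of its speed; a pose out of reach is approached as far as the arm can. A call with a number of a shift or a turn outside -1 to 1 is refused whole. A call with a gripper value outside its range is refused whole. The fingers move at their own pace and stop on an object; FORCE is the grip in N (left out, the last holds). Time passes only in rows, so rows that do not move let the fingers close. It gives the time, the measured TCP pose, the force and the opening at its end, in the units of the state.
- sense(): the state, without advancing time (a new reading comes with each control period).
- camera(name): name is "scene" or "top" or "wrist"; returns a dict with "img" (420x560x3 uint8, red, green, blue), "fx", "fy", "cx", "cy" (pixels), "rvec" (rotation vector, rad) and "tvec" (3), from world to camera coordinates, as OpenCV has them. Camera axes: x right, y down, z forward; pixel columns grow to the right and rows downward; lengths in m; the calibration is good to about 2 mm. A picture is of the moment at which its call begins. There is no depth.
- finish_job(): hands the job in, once; it reports no verdict.
The state is a dict: "t": time; "joints": joint angles; "qd": joint speeds; "effort": joint torques, N m; "tool_pos": TCP position; "ee_rot": TCP orientation; "wrist_force": force on the tool from outside, world axes, zero at the start; "torque": the same for the moment, N m; "finger_gap": opening from 0.0 (shut) to 1.0 (fully open).
Only numpy, scipy, OpenCV 4.12 (cv2) and the standard library are available. Lean on these libraries where they do the work, as an engineer would, in place of code of your own. Each camera call takes 0.05 s, during which the arm holds its last target.

## Working session

There is one attempt and no reset: what is moved stays moved. The work goes in short steps, Python scripts to look and compute and a shell command to move; the robot and the scene stay as the last step left them, time stands still between calls to the robot, and variables do not carry over. Pictures are saved under pics/ and viewed, and the job is handed in when it is done.

```bash
mkdir -p pics; ls
python3 - <<'E'
from station import *
import cv2
s=sense(); print(s)
for n in ["scene","top","wrist"]:
    c=camera(n); cv2.imwrite(f"pics/a_{n}.png",c["img"][:,:,::-1]); print(n,c["fx"],c["fy"],c["cx"],c["cy"],c["rvec"],c["tvec"])
E
```

```text
pics
{'t': 0.0, 'joints': array([-1.34501126,  0.3991916 ,  0.04500341,  1.53789625, -0.01870558,
        1.20688276, -0.0507266 ]), 'qd': array([-0.00047438,  0.00052184,  0.00173165,  0.00090461,  0.00154548,
       -0.00043168, -0.00029474]), 'effort': array([-9.12493597e-04, -4.75128472e+01,  1.36440475e+00, -2.54221737e+01,
        1.17316740e-02,  9.57043347e-03,  1.63348119e-05]), 'tool_pos': array([0.20717546, 0.61542613, 0.23025587]), 'ee_rot': array([ 1.61624730e-01,  9.86851807e-01, -9.73348339e-04, -9.94050353e-05]), 'wrist_force': array([-0.79445629,  0.2971584 , -0.26372056]), 'torque': array([ 0.02668259, -0.01443758,  0.04224598]), 'finger_gap': 1.000933634496379}
scene 527.4534070877759 527.4534070877759 277.0891207658106 215.97692532608235 [ 1.36634586  1.99340859 -1.03816356] [ 0.16360168 -0.29655555  1.39665381]
top 453.01719798184547 453.01719798184547 276.8097494390265 207.9033054452233 [ 2.18524934 -2.19263774  0.05436058] [0.07293036 0.57345628 0.71827968]
wrist 328.3591985470485 328.3591985470485 278.4685434383165 207.42836224292887 [-2.36791672 -1.70353964 -0.22590049] [-0.64892302 -0.03567961  0.37770415]
```

View pics/a_scene.png

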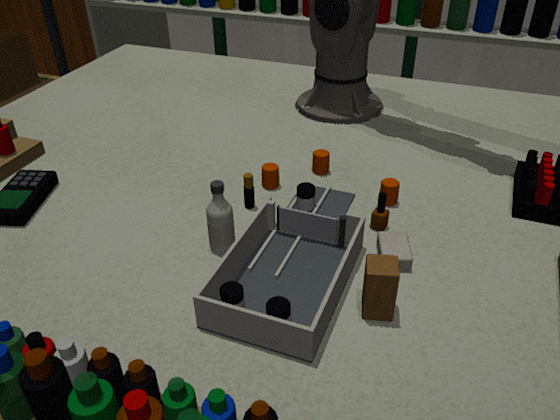

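View pics/a_top.png

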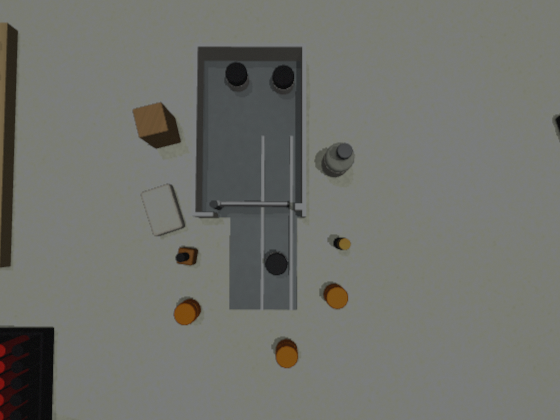

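View pics/a_wrist.png

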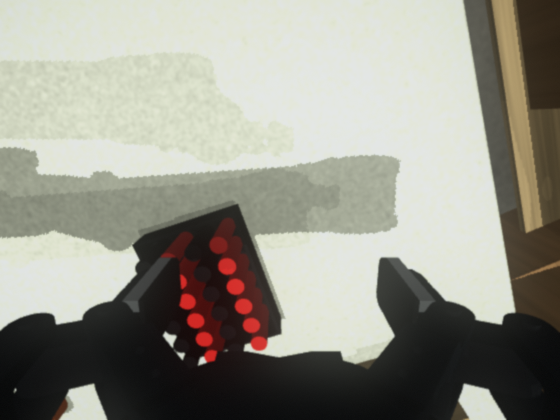

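```bash
cat > h.py <<'E'
import numpy as np, cv2
def cast(c,uv,z):
    R,_=cv2.Rodrigues(np.array(c["rvec"],float)); t=np.array(c["tvec"],float).reshape(3)
    o=-R.T@t
    uv=np.atleast_2d(np.array(uv,float))
    d=np.c_[(uv[:,0]-c["cx"])/c["fx"],(uv[:,1]-c["cy"])/c["fy"],np.ones(len(uv))]@R
    k=(z-o[2])/d[:,2]
    return o+k[:,None]*d
def proj(c,P):
    K=np.array([[c["fx"],0,c["cx"]],[0,c["fy"],c["cy"]],[0,0,1.]])
    return cv2.projectPoints(np.atleast_2d(np.array(P,float)),np.array(c["rvec"],float),np.array(c["tvec"],float),K,None)[0][:,0]
E
python3 - <<'E'
from station import *
from h import *
import pickle
c=camera("top"); pickle.dump(c,open("top0.pkl","wb"))
pickle.dump(camera("scene"),open("scene0.pkl","wb"))
R,_=cv2.Rodrigues(np.array(c["rvec"])); print("cam",-R.T@np.array(c["tvec"]))
im=c["img"][:,:,::-1]
cv2.imwrite("pics/b1.png",cv2.resize(im[185:320,170:370],None,fx=4,fy=4,interpolation=cv2.INTER_CUBIC))
cv2.imwrite("pics/b2.png",cv2.resize(im[35:225,180:360],None,fx=3,fy=3,interpolation=cv2.INTER_CUBIC))
E
```

```text
cam [0.53183447 0.06567996 0.75028987]
```

View pics/b1.png

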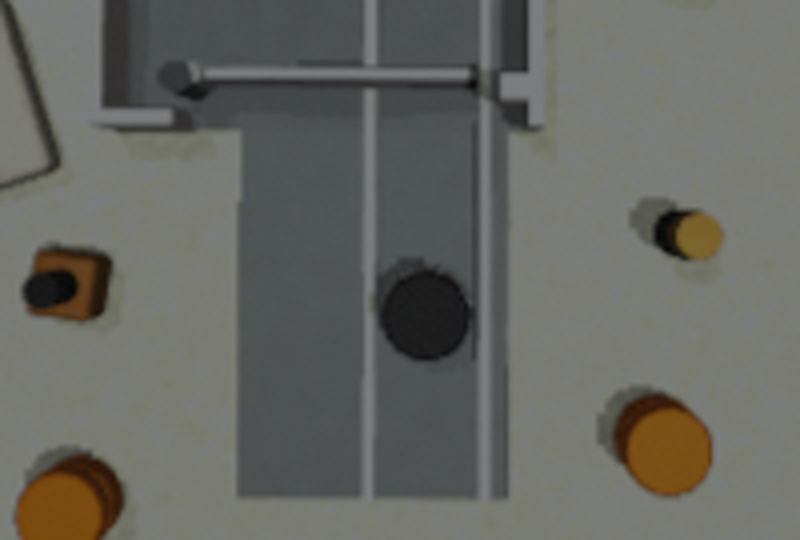

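View pics/b2.png

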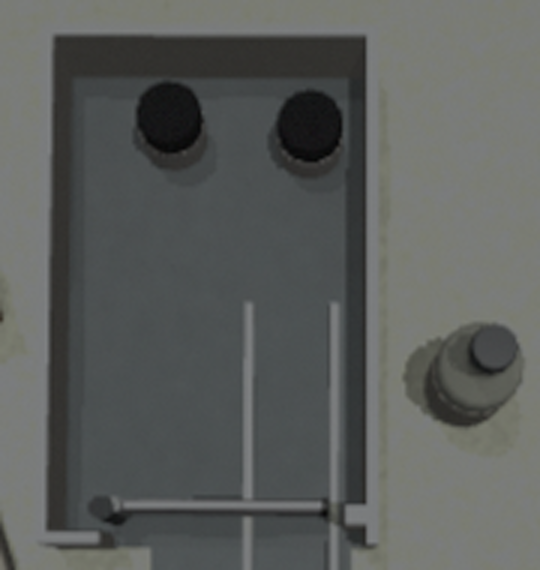

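Run:
```python
from h import *
import pickle
c=pickle.load(open("top0.pkl","rb"))
b1=lambda p:(np.array(p)+.5)/4-.5+[170,185]
b2=lambda p:(np.array(p)+.5)/3-.5+[180,35]
# (pixel, bay xy, z)
L=[(b1([368,498]),(-170,23.5),11),(b1([484.5,498]),(-170,-23.5),11),(b2([249,302]),(115,23.5),11),(b2([334.5,302]),(115,-23.5),11),
(b1([238,497]),(-170,77),4),(b1([508,497]),(-170,-33),4),
(b2([52,35]),(250,130),62),(b2([367,34]),(250,-45),62),(b1([92,125]),(-20,127),62)]
# rays give world; fit yaw, origin
W=np.array([cast(c,p,z/1000)[0,:2] for p,_,z in L]); B=np.array([b for _,b,_ in L])/1000
wm,bm=W.mean(0),B.mean(0); H=(B-bm).T@(W-wm); U,S,V=np.linalg.svd(H); R=V.T@U.T
t=wm-R@bm; yaw=np.arctan2(R[1,0],R[0,0])
print("origin",t,"yaw",np.degrees(yaw)); print("res mm",np.round((W-(B@R.T+t))*1e3,1))
tobay=lambda w:(w[:,:2]-t)@R
print("flap ends",tobay(cast(c,[b1([197,73]),b1([475,76])],.06))*1e3)
hsv=c["img"].astype(int)
m=(hsv.max(2)<50).astype(np.uint8); 
n,l,st,ce=cv2.connectedComponentsWithStats(m)
for i in range(1,n):
    if st[i,4]>60:print(ce[i],st[i], np.round(tobay(cast(c,ce[i],.049))*1e3,1),cast(c,ce[i],.049))
np.savez("bay.npz",R=R,t=t,yaw=yaw)
```

```text
origin [0.57801583 0.07139903] yaw -0.2958974744897833
res mm [[ 2.3  0.3]
 [ 2.4  0.3]
 [ 0.9 -0.3]
 [ 0.9 -0.3]
 [ 1.4  0.1]
 [ 1.7  0.1]
 [-5.4 -6.1]
 [-5.   5.6]
 [ 0.7  0.4]]
flap ends [[  0.7708981   87.82860967]
 [ -0.21804623 -18.39937881]]
[  8.51822222 146.73777778] [   1   25   16  242 2250] [[ 89.3 420.6]] [[0.66952271 0.49157508 0.049     ]]
[242.70850202  52.99190283] [212  48  58  12 247] [[239.3  53.8]] [[0.81756567 0.12394418 0.049     ]]
[300.29694323 106.27947598] [296  49   6 154 229] [[153.7 -37.2]] [[0.73153531 0.03337645 0.049     ]]
[235.85242291  74.53524229] [225  62  23  29 454] [[204.6  64.4]] [[0.78290034 0.13473143 0.049     ]]
[282.71830986  76.63380282] [272  65  22  24 426] [[201.1  -9.6]] [[0.77909978 0.06078888 0.049     ]]
[164.84048027 133.36020583] [142 106  38  42 583] [[110.6 175.2]] [[0.68956893 0.24598339 0.049     ]]
[328.1875 170.5875] [322 159  18  18  80] [[ 52.1 -80.5]] [[ 0.6297441  -0.00940072  0.049     ]]
[182.08080808 256.75757576] [176 252  13  10  99] [[-81.9 145.4]] [[0.49684646 0.2172166  0.049     ]]
[276.00246305 263.2635468 ] [265 252  24  23 406] [[-91.6   0.4]] [[0.48646877 0.07227304 0.049     ]]
[ 27.2672601  372.89926183] [   0  328   54   92 4606] [[-258.8  379.4]] [[0.32116251 0.45215879 0.049     ]]
```

Run:
```python
from h import *
import pickle
c=pickle.load(open("top0.pkl","rb"))
b1=lambda p:(np.array(p)+.5)/4-.5+[170,185]
b2=lambda p:(np.array(p)+.5)/3-.5+[180,35]
L=[(b1([368,498]),(-170,23.5),11),(b1([484.5,498]),(-170,-23.5),11),(b2([249,302]),(115,23.5),11),(b2([334.5,302]),(115,-23.5),11),
(b1([238,497]),(-170,77),4),(b1([508,497]),(-170,-33),4),
(b2([52,35]),(244,124),62),(b2([367,34]),(244,-39),62),(b1([92,125]),(-20,127),62)]
W=np.array([cast(c,p,z/1000)[0,:2] for p,_,z in L]); B=np.array([b for _,b,_ in L])/1000
wm,bm=W.mean(0),B.mean(0); H=(B-bm).T@(W-wm); U,S,V=np.linalg.svd(H); R=V.T@U.T
t=wm-R@bm; yaw=np.arctan2(R[1,0],R[0,0])
print("origin",t,"yaw",np.degrees(yaw)); print("res mm",np.round((W-(B@R.T+t))*1e3,1).tolist())
tobay=lambda w:(w[:,:2]-t)@R
print("flap ends",tobay(cast(c,[b1([197,73]),b1([475,76])],.06))*1e3)
for p in [[276,263.26],[235.85,74],[282.7,76.6]]: print(tobay(cast(c,p,.049))*1e3)
np.savez("bay.npz",R=R,t=t,yaw=yaw)
s=pickle.load(open("scene0.pkl","rb"))
im=np.ascontiguousarray(s["img"][:,:,::-1])
ww=lambda x,y,z:np.r_[R@[x/1e3,y/1e3]+t,z/1e3]
for P in [(0,0,11),(-170,-33,4),(-170,77,4),(115,23.5,11),(115,-23.5,11),(244,124,62),(244,-39,62),(0,-20,60),(0,90,60),(-91,0,49)]:
    cv2.circle(im,tuple(np.int32(np.round(proj(s,ww(*P))[0]))),1,(0,0,255),-1)
cv2.imwrite("pics/c.png",cv2.resize(im[160:360,180:400],None,fx=3,fy=3))
```

```text
origin [0.57933302 0.07139337] yaw -0.32839340171145753
res mm [[1.0, 0.2], [1.1, 0.2], [-0.4, -0.2], [-0.4, -0.3], [0.0, -0.0], [0.4, -0.0], [-0.7, 0.0], [-0.3, -0.2], [-0.6, 0.4]]
flap ends [[ -0.5961152   87.82714681]
 [ -1.52481101 -18.40138548]]
[[-92.86234369   0.35121542]]
[[204.06152827  64.51423541]]
[[199.87853483  -9.43038652]]
```

View pics/c.png

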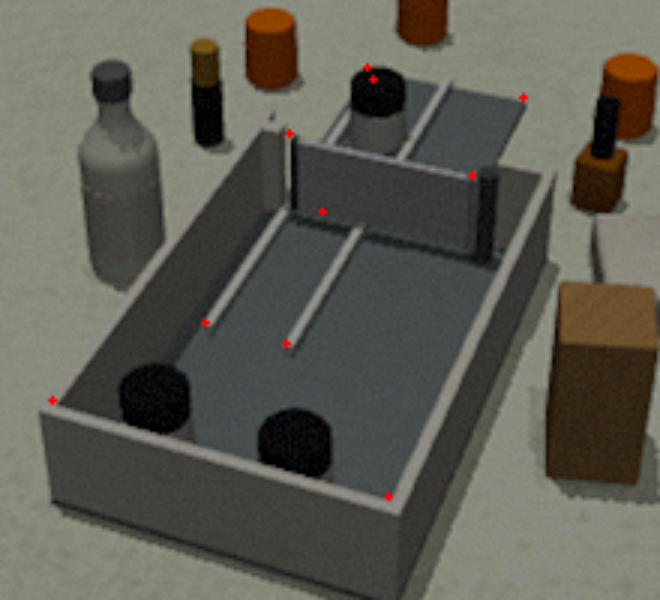

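```bash
cat > plan.py <<'E'
import numpy as np
def run(phi,gap,xj_end=108,yo=0,verbose=False):
    e1=np.array([np.cos(phi),np.sin(phi)]); e2=np.array([e1[1],-e1[0]])
    cor=np.array([a*7.25*e1+b*11*e2 for a in(1,-1) for b in(1,-1)])
    d=(gap+14.5)*e1
    # F2 front corner at y=0
    k=cor[:,0].argmax(); f2y=-cor[k,1]; 
    out=[]
    for xj in np.arange(-92,xj_end+1,2.):
        # push: contact at jar rear
        F2=np.array([xj-18-cor[k,0],f2y]); F1=F2+d; P=F1+cor
        th=0
        for t in np.arange(0,1.8,.005):
            n=np.array([np.cos(t),np.sin(t)]); u=np.array([np.sin(t),-np.cos(t)])
            q=P-[0,90]; s=q@n+2.5; al=q@u
            # finger corners must be behind (neg side) unless beyond the edge
            if (s>0).any() and al[s.argmax()]<110: continue
            th=t;break
        n=np.array([np.cos(th),np.sin(th)]); u=np.array([np.sin(th),-np.cos(th)])
        al=((P-[0,90])@u)[((P-[0,90])@n).argmax()]
        j=np.array([xj,0])-[0,90]; a=np.clip(j@u,0,110); clr=np.hypot(*(j-a*u))-18-2.5
        out.append((xj,*F1,th,al,clr))
    return np.array(out)
if __name__=="__main__":
    for ph in (40,50,60,70):
        for gap in (35,45,55,65,75,85):
            o=run(np.radians(ph),gap); m=o[:,3]>0
            pre=o[o[:,0]<-4]; post=o[o[:,0]>=20]
            print(ph,gap,"th@-4 %.2f th@20 %.2f thend %.2f alongend %.0f minclr %.0f F1y %.0f"%(pre[-1,3],post[0,3],o[-1,3],o[-1,4],o[:,5].min(),o[0,2]))
E
python3 plan.py
```

```text
40 35 th@-4 0.28 th@20 0.64 thend 0.48 alongend 110 minclr -4 F1y 36
40 45 th@-4 0.44 th@20 0.82 thend 0.50 alongend 110 minclr -5 F1y 42
40 55 th@-4 0.62 th@20 1.02 thend 0.52 alongend 111 minclr -5 F1y 48
40 65 th@-4 0.89 th@20 1.20 thend 0.54 alongend 110 minclr -5 F1y 55
40 75 th@-4 1.17 th@20 1.34 thend 0.55 alongend 111 minclr -5 F1y 61
40 85 th@-4 1.40 th@20 1.47 thend 0.56 alongend 110 minclr -5 F1y 68
50 35 th@-4 0.20 th@20 0.62 thend 0.58 alongend 110 minclr -4 F1y 39
50 45 th@-4 0.36 th@20 0.78 thend 0.61 alongend 110 minclr -3 F1y 47
50 55 th@-4 0.58 th@20 0.99 thend 0.65 alongend 110 minclr -3 F1y 55
50 65 th@-4 0.82 th@20 1.25 thend 0.67 alongend 110 minclr -3 F1y 62
50 75 th@-4 1.30 th@20 1.46 thend 0.69 alongend 110 minclr -2 F1y 70
50 85 th@-4 1.70 th@20 1.63 thend 0.70 alongend 110 minclr -2 F1y 78
60 35 th@-4 0.07 th@20 0.57 thend 0.70 alongend 110 minclr -10 F1y 42
60 45 th@-4 0.21 th@20 0.74 thend 0.76 alongend 110 minclr -6 F1y 51
60 55 th@-4 0.43 th@20 0.95 thend 0.80 alongend 110 minclr -0 F1y 59
60 65 th@-4 0.74 th@20 1.26 thend 0.83 alongend 110 minclr 5 F1y 68
60 75 th@-4 0.00 th@20 1.61 thend 0.86 alongend 110 minclr -16 F1y 77
60 85 th@-4 0.00 th@20 0.00 thend 0.88 alongend 110 minclr -20 F1y 85
70 35 th@-4 0.00 th@20 0.47 thend 0.88 alongend 110 minclr -18 F1y 43
70 45 th@-4 0.00 th@20 0.65 thend 0.96 alongend 110 minclr -14 F1y 53
70 55 th@-4 0.10 th@20 0.88 thend 1.02 alongend 110 minclr -11 F1y 62
70 65 th@-4 0.37 th@20 1.17 thend 1.07 alongend 110 minclr -8 F1y 72
70 75 th@-4 1.13 th@20 0.00 thend 1.10 alongend 110 minclr -20 F1y 81
70 85 th@-4 0.00 th@20 0.00 thend 1.12 alongend 110 minclr -20 F1y 90
```

```bash
cat > plan2.py <<'E'
import numpy as np
def geom(phi,gap,xj):
    e1=np.array([np.cos(phi),np.sin(phi)]); e2=np.array([e1[1],-e1[0]])
    g=np.linspace(-1,1,15)
    cor=np.array([a*7.25*e1+b*11*e2 for a in g for b in g if max(abs(a),abs(b))>.999])
    # jar (0,yj=0) rear contact: shift F2 in x so polygon touches circle
    dphi=phi
    f2y=(11*e1[0]-7.25*e1[1]) if phi<np.radians(80) else 0   # front corner y -> 0
    f2y=max(f2y,0)
    rel=np.array([0,f2y])+cor
    m=abs(rel[:,1])<18
    f2x=xj-max(rel[m,0]+np.sqrt(18**2-rel[m,1]**2))
    F2=np.array([f2x,f2y]); F1=F2+(gap+14.5)*e1
    return F1,F2,cor
def run(sched,gap):
    th=0;out=[]
    for xj,ph in sched:
        F1,F2,cor=geom(np.radians(ph),gap,xj)
        q=np.r_[F1+cor,F2+cor]-[0,90]
        def pen(t):
            n=np.array([np.cos(t),np.sin(t)]); u=np.array([np.sin(t),-np.cos(t)])
            s=q@n; al=q@u
            return ((s>-2.5)&(s<25)&(al<110)&(al>0)).any()
        t=th
        if pen(t):
            while pen(t) and t<2.2: t+=.004
        else:
            while t>0 and not pen(t-.004): t-=.004
        th=max(t,0)
        u=np.array([np.sin(th),-np.cos(th)]); n=np.array([np.cos(th),np.sin(th)])
        j=np.array([xj,-0])-[0,90]; a=np.clip(j@u,0,110); clr=np.hypot(*(j-a*u))-20.5
        al=((F1+cor-[0,90])@u)[((F1+cor-[0,90])@n).argmax()]
        out.append((xj,ph,*F2,*F1,th,al,clr))
    return np.array(out)
if __name__=="__main__":
    xs=np.arange(-92,113,4.)
    best=[]
    for p0 in (35,40,45,50,55):
      for p1 in (60,65,70,75,80,85):
        for gap in (45,50,55,60,65,70):
          for xa in (-20,0,20):
            sc=[(x,np.interp(x,[xa,xa+70],[p0,p1])) for x in xs]
            o=run(sc,gap); pre=o[xs<0][-1,6]; post=o[xs>=20]
            best.append((min(post[:,8].min(),o[:,8].min()),p0,p1,gap,xa,pre,post[0,6],o[-1,6],o[-1,7],o[:,6].max()))
    best=[b for b in best if b[5]>.4 and b[9]<1.6]
    best.sort(reverse=True)
    for b in best[:15]: print(np.round(b,2))
    b=best[0]
    for r in run([(x,np.interp(x,[b[4],b[4]+70],[b[1],b[2]])) for x in xs],b[3])[::3]: print(np.round(r,2))
E
python3 plan2.py
```

```text
[ 35.41  35.    65.    70.    20.     1.04   1.23   1.58 109.86   1.58]
[ 35.41  35.    65.    70.     0.     1.04   1.3    1.58 109.86   1.58]
[ 35.41  35.    65.    70.   -20.     1.07   1.38   1.58 109.86   1.58]
[ 35.41  35.    60.    70.    20.     1.04   1.23   1.26 113.02   1.55]
[ 35.41  35.    60.    70.     0.     1.04   1.29   1.26 113.02   1.55]
[ 35.41  35.    60.    70.   -20.     1.07   1.35   1.26 113.02   1.55]
[31.06 35.   85.   65.   20.    0.92  1.16  1.57 79.49  1.57]
[31.06 35.   85.   65.    0.    0.92  1.24  1.57 79.49  1.57]
[ 31.06  35.    85.    65.   -20.     0.88   1.31   1.57  79.49   1.57]
[31.06 35.   80.   65.   20.    0.92  1.16  1.57 86.78  1.57]
[31.06 35.   80.   65.    0.    0.92  1.24  1.57 86.78  1.57]
[ 31.06  35.    80.    65.   -20.     0.89   1.29   1.57  86.78   1.57]
[31.06 35.   75.   65.   20.    0.92  1.16  1.56 93.83  1.56]
[31.06 35.   75.   65.    0.    0.92  1.23  1.56 93.83  1.56]
[ 31.06  35.    75.    65.   -20.     0.9    1.27   1.56  93.83   1.56]
[ -92.     35.   -122.25    4.85  -53.03   53.32    0.     41.53   71.5 ]
[ -80.
[... 353 characters left out ...]
.85  18.97  53.32   0.76  29.87  55.79]
[ -8.    35.   -38.25   4.85  30.97  53.32   0.98  38.5   58.87]
[  4.    35.   -26.25   4.85  42.97  53.32   1.12  48.59  58.77]
[ 16.    35.   -14.25   4.85  54.97  53.32   1.21  59.39  57.96]
[28.   38.43 -2.52  4.11 63.68 56.63  1.3  65.67 58.53]
[40.   43.57  9.17  2.97 70.39 61.21  1.38 69.82 60.28]
[52.   48.71 20.95  1.81 76.7  65.31  1.44 74.15 62.2 ]
[64.   53.86 32.84  0.63 82.68 68.87  1.49 78.52 64.18]
[76.   59.   44.85  0.   88.37 72.43  1.54 82.82 66.8 ]
[88.   64.14 57.02  0.   93.88 76.04  1.57 87.14 69.61]
[100.    65.    69.07   0.   104.78  76.58   1.58  97.86  70.02]
[112.    65.    81.07   0.   116.78  76.58   1.58 109.86  70.09]
```

```bash
cat > nxt.py <<'E'
import sys, numpy as np
from scipy.spatial.transform import Rotation as Ro
from station import *
from plan2 import geom
b=np.load("bay.npz"); R,t,yaw=b["R"],b["t"],float(b["yaw"])
def here():
    s=sense(); r=Ro.from_quat(s["ee_rot"]); M=r.as_matrix()
    cb=(s["tool_pos"][:2]-t)@R*1e3
    return s,r,M,cb,np.degrees(np.arctan2(M[1,1],M[0,1])-yaw)
if __name__=="__main__":
    xj,ph,z,gap=map(float,sys.argv[1:5]); dy=float(sys.argv[5]) if len(sys.argv)>5 else 0
    s,r,M,cb,phn=here()
    F1,F2,_=geom(np.radians(ph),gap,xj); C=(F1+F2)/2+[0,dy]
    w=np.r_[R@(C/1e3)+t,z]
    p=np.radians(ph)+yaw; y=np.array([np.cos(p),np.sin(p),0]); zt=np.array([0,0,-1.]); T=np.c_[np.cross(y,zt),y,zt]
    rv=(r.inv()*Ro.from_matrix(T)).as_rotvec()
    sh=M.T@(w-s["tool_pos"])
    print("t %.2f C %s phi %.1f z %.3f gap %.2f F %s"%(s["t"],np.round(cb,1),phn,s["tool_pos"][2],s["finger_gap"],np.round(s["wrist_force"],1)))
    print("target C",C.round(1),"shift frac",(sh/.6).round(4),"turn frac",(rv/(np.pi/2)).round(4),"rows",np.ceil(np.linalg.norm(sh)/.0417),np.ceil(np.degrees(np.linalg.norm(rv))/7.16))
E
python3 nxt.py -104 35 0.16 62
```

```text
t 0.25 C [-375.1  542.2] phi 71.7 z 0.231 gap 1.00 F [-0.6 -1.4 -0.3]
target C [-102.9   26.8] shift frac [-0.7002 -0.6733  0.1187] turn frac [-5.00e-04  2.00e-04  4.08e-01] rows 15.0 6.0
```

```bash
python3 -m inch '[[-0.045,-0.043,0,0,0,0,0.27],[-0.045,-0.043,0,0,0,0,0.27],[-0.045,-0.043,0,0,0,0,0.27],[-0.045,-0.043,0,0,0,0,0.27],[-0.045,-0.043,0,0,0,0,0.27],[-0.045,-0.043,0,0,0,0,0.27],[-0.045,-0.043,0,0,0,0,0.27],[-0.045,-0.043,0,0,0,0,0.27]]' 20; python3 nxt.py -104 35 0.16 62
```

```text
t: 0.92
tool_pos: [0.3442, 0.3503, 0.2271]
ee_rot: [0.152, 0.988, 0.001, -0.003]
wrist_force: [0.4, 0.4, -0.3]
finger_gap: 0.726
t 0.92 C [-236.7  277.6] phi 72.9 z 0.227 gap 0.73 F [ 0.4  0.4 -0.3]
target C [-102.9   26.8] shift frac [-0.3369 -0.334   0.1091] turn frac [-0.     -0.0042  0.4208] rows 8.0 6.0
```

```bash
python3 -m inch '[[-0.045,-0.045,0,0,0,0,0.27],[-0.045,-0.045,0,0,0,0,0.27],[-0.045,-0.045,0,0,0,0,0.27],[-0.045,-0.045,0,0,0,0,0.27],[-0.045,-0.045,0,0,0,0,0.27],[-0.045,-0.045,0,0,0,0,0.27],[-0.045,-0.045,0,0,0,0,0.27],[0,0,0.05,0,0,0.07,0.27]]'; python3 -m inch '[[0,0,0,0,0,0.07,0.27],[0,0,0,0,0,0.07,0.27],[0,0,0,0,0,0.07,0.27],[0,0,0,0,0,0.07,0.27],[0,0,0,0,0,0.07,0.27],[0,0,0,0,0,0,0.27]]'; python3 nxt.py -104 35 0.16 62
```

```text
t: 1.58
tool_pos: [0.4788, 0.0933, 0.2018]
ee_rot: [0.211, 0.977, 0.006, 0.005]
wrist_force: [2.0, 0.3, -0.2]
finger_gap: 0.729
t: 2.08
tool_pos: [0.4759, 0.0864, 0.1965]
ee_rot: [0.487, 0.873, 0.003, 0.0]
wrist_force: [-0.2, -0.7, 0.5]
finger_gap: 0.731
t 2.08 C [-103.5   14.4] phi 32.0 z 0.197 gap 0.73 F [-0.2 -0.7  0.5]
target C [-102.9   26.8] shift frac [0.0169 0.0115 0.061 ] turn frac [ 0.0032 -0.0012 -0.0328] rows 1.0 1.0
```

```bash
python3 -m inch '[[0.017,0.011,0.03,0,0,-0.03,0.27],[0,0,0.03,0,0,0,0.27],[0,0,0,0,0,0,0.27]]'; python3 nxt.py -104 35 0.10 62
python3 - <<'E'
from station import *
import cv2
for n in ["scene","top","wrist"]:
    c=camera(n); cv2.imwrite(f"pics/d_{n}.png",c["img"][:,:,::-1])
E
```

```text
t: 2.33
tool_pos: [0.4776, 0.0993, 0.161]
ee_rot: [0.462, 0.887, 0.004, 0.002]
wrist_force: [-1.4, 0.4, 0.4]
finger_gap: 0.727
t 2.33 C [-101.9   27.3] phi 35.3 z 0.161 gap 0.73 F [-1.4  0.4  0.4]
target C [-102.9   26.8] shift frac [ 1.000e-04 -2.800e-03  1.017e-01] turn frac [ 0.0058 -0.0008  0.0036] rows 2.0 1.0
```

View pics/d_wrist.png

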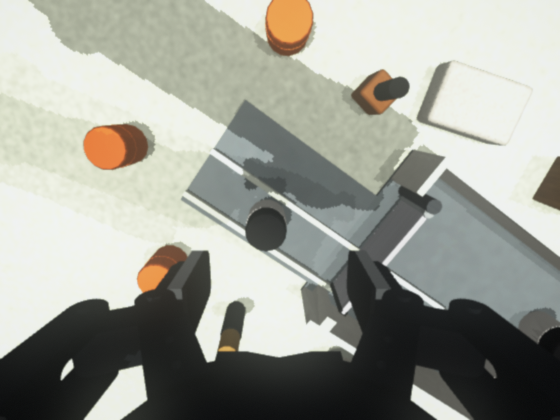

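View pics/d_scene.png

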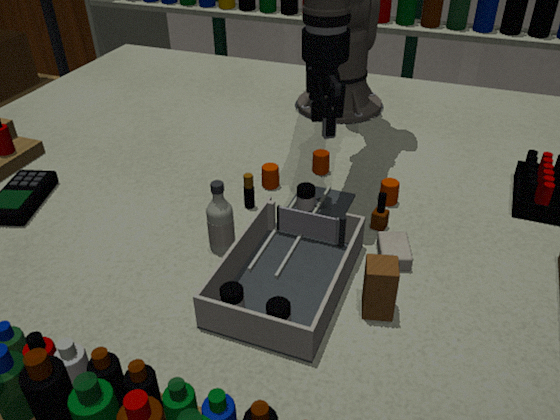

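```bash
python3 -m inch '[[0,-0.002,0.06,0,0,0,0.27],[0,0,0.06,0,0,0,0.27],[0,0,0,0,0,0,0.27]]'; python3 nxt.py -104 35 0.018 62
cat > look.py <<'E'
import sys
from nxt import *
from h import *
tag=sys.argv[1]; s,r,M,cb,ph=here(); gap=62
for n in ["scene","top","wrist"]:
    c=camera(n); im=np.ascontiguousarray(c["img"][:,:,::-1])
    for sg,col in ((1,(0,255,0)),(-1,(255,0,255))):
        for a in (-7.25,7.25):
            for b_ in (-11,11):
                P=s["tool_pos"]+M@np.array([b_/1e3,sg*(gap/2+7.25)/1e3+a/1e3,-.005])
                cv2.circle(im,tuple(np.int32(np.round(proj(c,P)[0]))),1,col,-1)
    if n=="scene": im=cv2.resize(im[90:350,180:430],None,fx=2.3,fy=2.3)
    cv2.imwrite(f"pics/{tag}_{n}.png",im)
E
python3 look.py e
```

```text
t: 2.73
tool_pos: [0.4855, 0.1013, 0.0959]
ee_rot: [0.461, 0.887, 0.012, 0.008]
wrist_force: [-1.4, 0.2, -0.6]
finger_gap: 0.734
t 2.73 C [-94.   29.4] phi 35.4 z 0.096 gap 0.73 F [-1.4  0.2 -0.6]
target C [-102.9   26.8] shift frac [ 0.0054 -0.0183  0.1293] turn frac [0.0178 0.0015 0.004 ] rows 2.0 1.0
```

View pics/e_wrist.png

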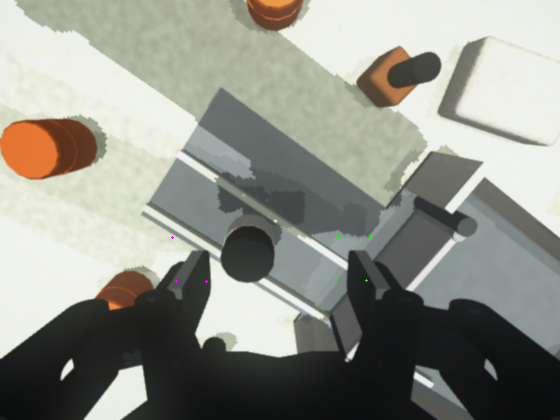

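View pics/e_scene.png

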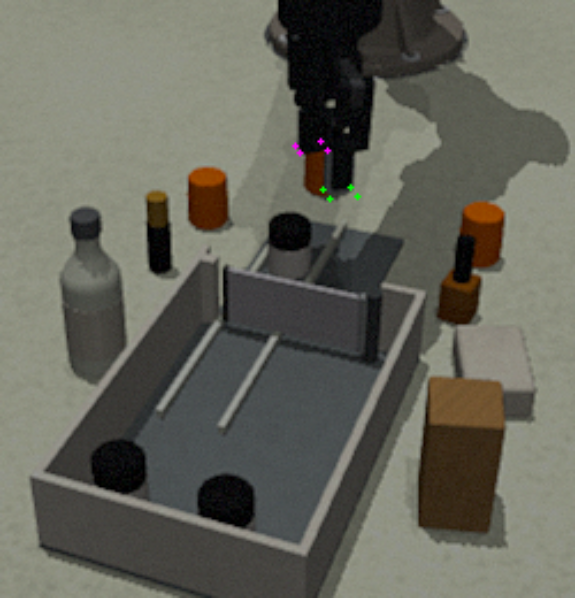

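```bash
python3 -m inch '[[0.005,-0.020,0.02,0.02,0,0,0.27],[0,0,0.02,0,0,0,0.27],[0,0,0,0,0,0,0.27]]'; python3 nxt.py -106 35 0.015 62
```

```text
t: 3.13
tool_pos: [0.4818, 0.0985, 0.0813]
ee_rot: [0.462, 0.887, 0.004, 0.006]
wrist_force: [0.5, 0.8, 0.1]
finger_gap: 0.73
t 3.13 C [-97.6  26.6] phi 35.3 z 0.081 gap 0.73 F [0.5 0.8 0.1]
target C [-104.9   26.8] shift frac [ 0.008  -0.0112  0.1104] turn frac [0.0085 0.0041 0.0036] rows 2.0 1.0
```

```bash
python3 -m inch '[[0.008,-0.014,0.025,0.008,0.004,0,0.27],[0,0,0.02,0,0,0,0.27],[0,0,0,0,0,0,0.27]]'; python3 nxt.py -106 35 0.015 62
```

```text
t: 3.38
tool_pos: [0.4727, 0.0984, 0.0553]
ee_rot: [0.461, 0.887, 0.001, 0.001]
wrist_force: [-0.7, -0.1, -0.4]
finger_gap: 0.732
t 3.38 C [-106.8   26.3] phi 35.4 z 0.055 gap 0.73 F [-0.7 -0.1 -0.4]
target C [-104.9   26.8] shift frac [-0.0012  0.0028  0.0672] turn frac [ 0.002  -0.0001  0.0041] rows 1.0 1.0
```

```bash
python3 -m inch '[[0,0,0.035,0,0,0,0.27],[0,0,0.02,0,0,0,0.27],[0,0,0,0,0,0,0.27]]'; python3 nxt.py -106 35 0.015 62
```

```text
t: 3.63
tool_pos: [0.4726, 0.099, 0.0227]
ee_rot: [0.461, 0.887, 0.002, 0.0]
wrist_force: [-1.0, 0.2, -0.9]
finger_gap: 0.731
t 3.63 C [-106.9   27. ] phi 35.4 z 0.023 gap 0.73 F [-1.   0.2 -0.9]
target C [-104.9   26.8] shift frac [-0.0022  0.0025  0.0128] turn frac [ 0.0025 -0.0006  0.0044] rows 1.0 1.0
```

```bash
python3 -m inch '[[0,0,0.012,0,0,0,0.27],[0,0,0,0,0,0,0.27]]'; python3 nxt.py -92 35 0.015 62; python3 look.py f
```

```text
t: 3.8
tool_pos: [0.4725, 0.099, 0.0158]
ee_rot: [0.461, 0.887, 0.002, 0.0]
wrist_force: [-0.1, -0.5, 0.0]
finger_gap: 0.727
t 3.80 C [-107.   27.] phi 35.4 z 0.016 gap 0.73 F [-0.1 -0.5  0. ]
target C [-90.9  26.8] shift frac [-0.0159  0.0217  0.0013] turn frac [ 0.0023 -0.0008  0.0045] rows 1.0 1.0
```

View pics/f_wrist.png

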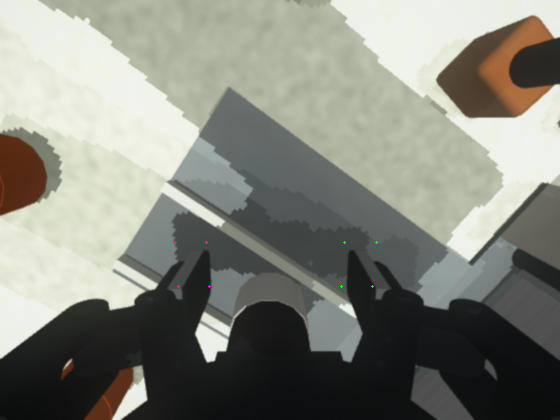

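View pics/f_scene.png

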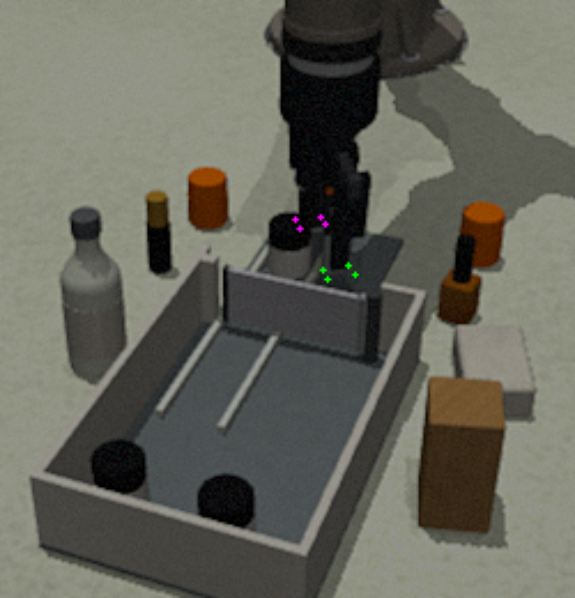

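```bash
python3 -m inch '[[-0.006,0.008,0,0,0,0,0.27],[-0.006,0.008,0,0,0,0,0.27],[-0.006,0.008,0,0,0,0,0.27],[-0.006,0.008,0,0,0,0,0.27],[-0.006,0.008,0,0,0,0,0.27],[-0.006,0.008,0,0,0,0,0.27]]'; python3 nxt.py -44 35 0.015 62
```

```text
t: 4.45
tool_pos: [0.5135, 0.0985, 0.0189]
ee_rot: [0.461, 0.887, 0.004, 0.002]
wrist_force: [-1.0, -1.2, 0.2]
finger_gap: 0.731
t 4.45 C [-66.   26.7] phi 35.4 z 0.019 gap 0.73 F [-1.  -1.2  0.2]
target C [-42.9  26.8] shift frac [-0.0222  0.0314  0.0068] turn frac [ 0.0055 -0.0004  0.0046] rows 1.0 1.0
```

```bash
python3 -m inch '[[-0.006,0.008,0.002,0.003,0,0,0.27],[-0.006,0.008,0.002,0,0,0,0.27],[-0.006,0.008,0.002,0,0,0,0.27],[-0.006,0.008,0.001,0,0,0,0.27]]'; python3 nxt.py -20 35 0.015 62; python3 look.py g
```

```text
t: 4.78
tool_pos: [0.5401, 0.0973, 0.0145]
ee_rot: [0.461, 0.887, 0.001, 0.0]
wrist_force: [-3.3, 0.1, 4.4]
finger_gap: 0.729
t 4.78 C [-39.4  25.7] phi 35.4 z 0.014 gap 0.73 F [-3.3  0.1  4.4]
target C [-18.9  26.8] shift frac [-0.0182  0.0289 -0.0009] turn frac [ 0.0015 -0.0007  0.0044] rows 1.0 1.0
```

View pics/g_scene.png

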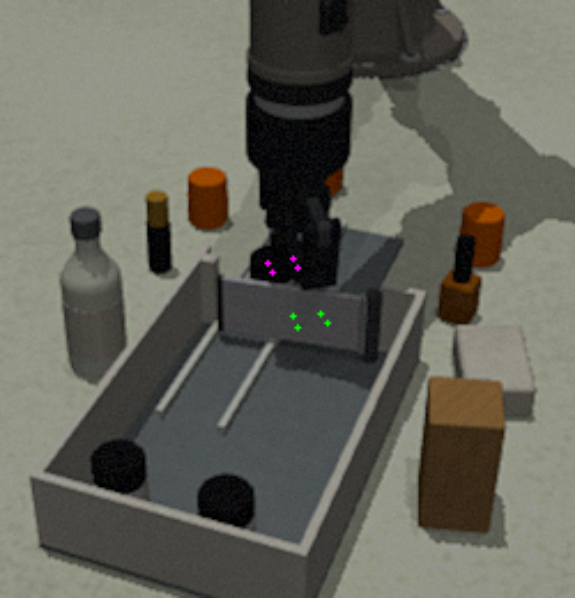

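View pics/g_wrist.png

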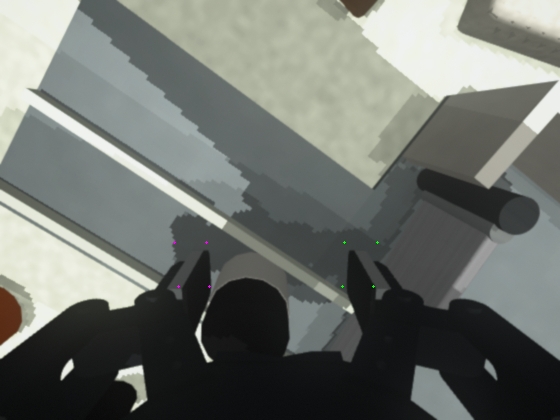

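```bash
python3 -m inch '[[-0.006,0.0085,-0.002,0,0,0,0.27],[-0.006,0.0085,-0.002,0,0,0,0.27],[-0.005,0.0085,0,0,0,0,0.27]]'; python3 nxt.py -20 35 0.018 62
```

```text
t: 5.18
tool_pos: [0.5564, 0.0973, 0.0165]
ee_rot: [0.461, 0.887, 0.0, -0.002]
wrist_force: [-2.9, -0.7, 1.4]
finger_gap: 0.731
t 5.18 C [-23.   25.8] phi 35.4 z 0.016 gap 0.73 F [-2.9 -0.7  1.4]
target C [-18.9  26.8] shift frac [-0.0027  0.0065 -0.0025] turn frac [-0.001  -0.002   0.0046] rows 1.0 1.0
```

```bash
python3 -m inch '[[-0.006,0.009,-0.001,0,0,0,0.27],[-0.006,0.009,-0.001,0,0,0,0.27],[-0.006,0.009,0,0,0,0,0.27]]'; python3 nxt.py 10 38 0.018 62; python3 look.py i
```

```text
t: 5.43
tool_pos: [0.576, 0.0973, 0.0171]
ee_rot: [0.461, 0.887, -0.001, -0.003]
wrist_force: [-2.7, -1.4, 1.2]
finger_gap: 0.729
t 5.43 C [-3.4 25.9] phi 35.4 z 0.017 gap 0.73 F [-2.7 -1.4  1.2]
target C [ 9.7 27.8] shift frac [-0.0101  0.0196 -0.0017] turn frac [-0.0032 -0.0028 -0.0286] rows 1.0 1.0
```

View pics/i_scene.png

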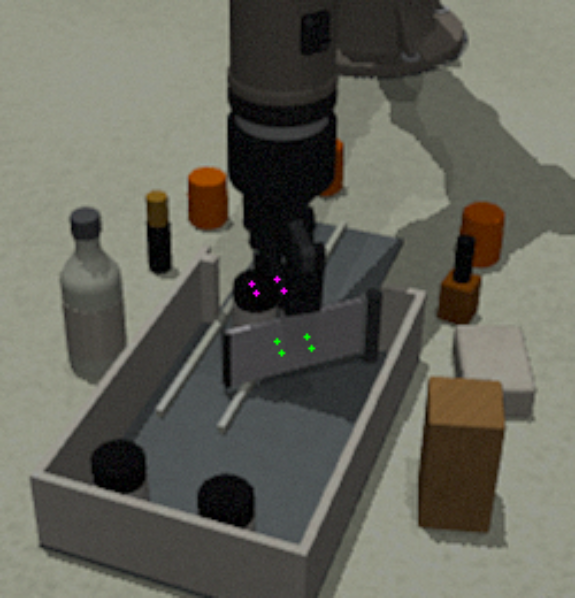

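View pics/i_wrist.png

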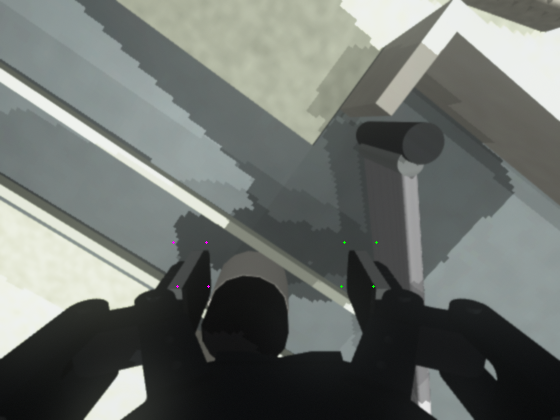

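View pics/i_top.png

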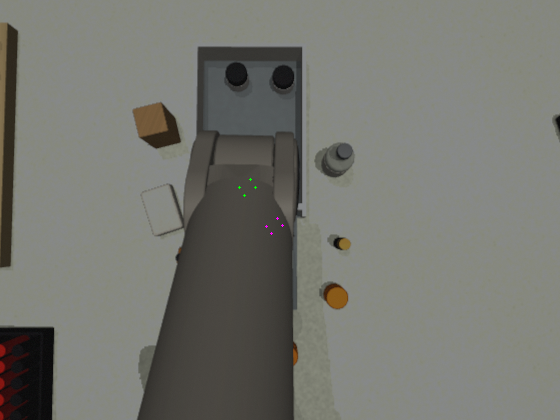

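```bash
python3 -m inch '[[-0.005,0.010,-0.001,-0.002,-0.002,-0.014,0.27],[-0.005,0.010,-0.001,0,0,-0.014,0.27]]'; python3 nxt.py 28 44 0.018 62
```

```text
t: 5.75
tool_pos: [0.5886, 0.0984, 0.0178]
ee_rot: [0.441, 0.898, -0.001, -0.001]
wrist_force: [-1.3, -1.9, -0.5]
finger_gap: 0.734
t 5.75 C [ 9.1 27. ] phi 38.1 z 0.018 gap 0.73 F [-1.3 -1.9 -0.5]
target C [24.7 29.4] shift frac [-0.0128  0.0228 -0.0004] turn frac [-0.0022 -0.0007 -0.0661] rows 1.0 1.0
```

```bash
python3 -m inch '[[-0.004,0.008,0,-0.002,0,-0.022,0.27],[-0.005,0.008,0,0,0,-0.022,0.27],[-0.005,0.008,0,0,0,-0.022,0.27]]'; python3 nxt.py 44 50 0.018 62; python3 look.py j
```

```text
t: 6.0
tool_pos: [0.6063, 0.1006, 0.0177]
ee_rot: [0.39, 0.921, -0.001, -0.001]
wrist_force: [-2.4, -1.5, 0.3]
finger_gap: 0.729
t 6.00 C [26.8 29.3] phi 44.5 z 0.018 gap 0.73 F [-2.4 -1.5  0.3]
target C [37.5 30.8] shift frac [-0.0108  0.0145 -0.0005] turn frac [-0.001  -0.0005 -0.0615] rows 1.0 1.0
```

View pics/j_scene.png

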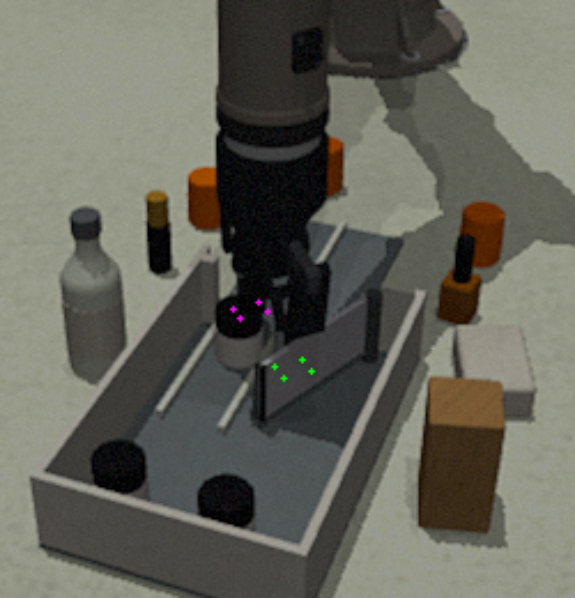

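View pics/j_wrist.png

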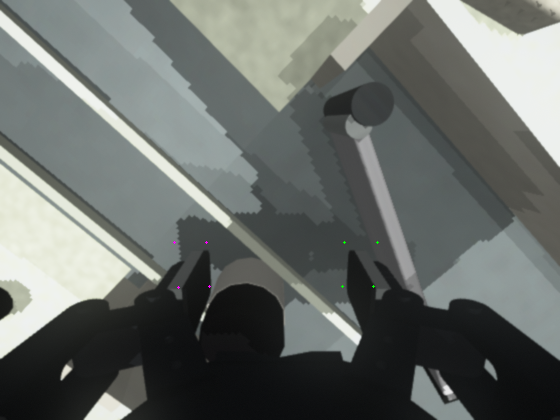

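```bash
python3 - <<'E'
from nxt import *
from h import *
c=camera("scene")
for p in [(241,312)]:
    uv=(np.array(p)+.5)/2.3-.5+[180,90]
    print((cast(c,uv,.049)[0,:2]-t)@R*1e3)
E
python3 -m inch '[[-0.005,0.008,0,0,0,-0.03,0.27],[-0.006,0.008,0,0,0,-0.03,0.27]]'; python3 nxt.py 60 57 0.018 62
```

```text
[37.53269803 10.23738005]
t: 6.37
tool_pos: [0.6162, 0.1024, 0.0177]
ee_rot: [0.347, 0.938, -0.001, -0.001]
wrist_force: [-0.6, -1.2, -0.3]
finger_gap: 0.73
t 6.37 C [36.7 31.2] phi 49.8 z 0.018 gap 0.73 F [-0.6 -1.2 -0.3]
target C [49.7 32.1] shift frac [-0.0156  0.0151 -0.0005] turn frac [-0.0017 -0.0012 -0.0803] rows 1.0 2.0
```

```bash
python3 -m inch '[[-0.005,0.0055,0,-0.001,0,-0.027,0.27],[-0.0055,0.0055,0,0,0,-0.027,0.27],[-0.0055,0.0055,0,0,0,-0.027,0.27]]'; python3 nxt.py 76 64 0.018 62
```

```text
t: 6.62
tool_pos: [0.6285, 0.1038, 0.0176]
ee_rot: [0.284, 0.959, -0.001, -0.002]
wrist_force: [-1.7, -2.0, 0.4]
finger_gap: 0.731
t 6.62 C [49.  32.7] phi 57.4 z 0.018 gap 0.73 F [-1.7 -2.   0.4]
target C [61.8 34.4] shift frac [-0.0165  0.0138 -0.0008] turn frac [-0.0021 -0.0028 -0.0735] rows 1.0 1.0
```

```bash
python3 -m inch '[[-0.005,0.005,0,-0.001,-0.001,-0.025,0.27],[-0.0055,0.005,0,0,0,-0.025,0.27],[-0.006,0.004,0,0,0,-0.025,0.27]]'; python3 nxt.py 92 70 0.018 62;  python3 look.py k
```

```text
t: 6.87
tool_pos: [0.6401, 0.1055, 0.0175]
ee_rot: [0.224, 0.975, -0.001, -0.003]
wrist_force: [-2.0, -2.4, 0.8]
finger_gap: 0.729
t 6.87 C [60.6 34.4] phi 64.4 z 0.017 gap 0.73 F [-2.  -2.4  0.8]
target C [74.5 35.9] shift frac [-0.0198  0.0123 -0.001 ] turn frac [-0.0021 -0.0032 -0.0621] rows 1.0 1.0
```

View pics/k_scene.png

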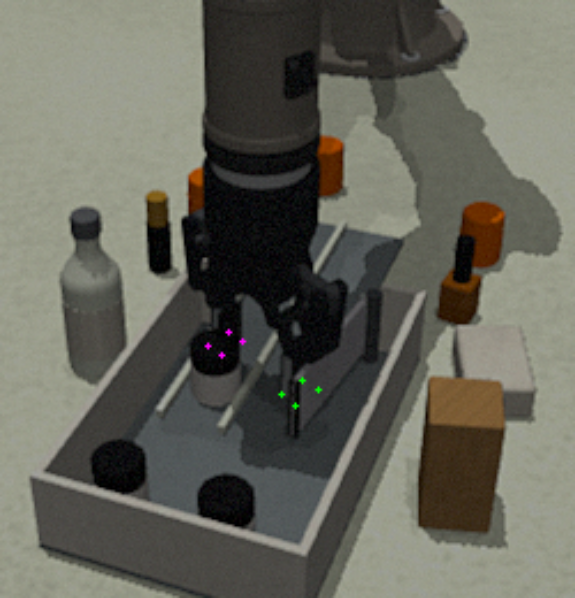

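View pics/k_wrist.png

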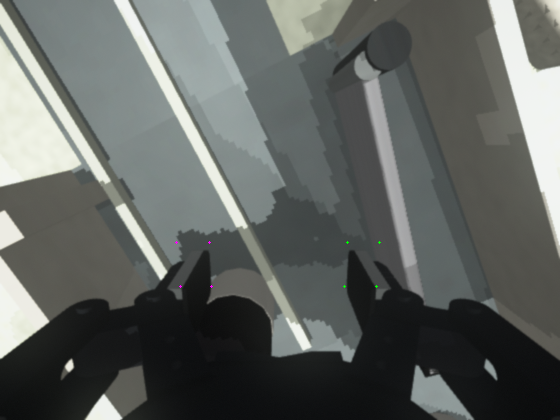

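```bash
python3 nxt.py 92 74 0.018 62; python3 -m inch '[[-0.006,0.004,0,-0.001,-0.001,-0.03,0.27],[-0.006,0.004,0,-0.001,-0.001,-0.03,0.27],[-0.0065,0.003,0,0,0,-0.03,0.27]]'; python3 nxt.py 106 76 0.018 62
```

```text
t 7.02 C [61.4 34.5] phi 64.2 z 0.018 gap 0.73 F [ 0.5 -2.5  0.2]
target C [72.4 36.8] shift frac [-0.0149  0.0114 -0.0006] turn frac [-0.0014 -0.0022 -0.1085] rows 1.0 2.0
t: 7.27
tool_pos: [0.6513, 0.1068, 0.0174]
ee_rot: [0.156, 0.988, -0.0, -0.002]
wrist_force: [-1.1, -2.3, 0.8]
finger_gap: 0.731
t 7.27 C [71.8 35.9] phi 72.4 z 0.017 gap 0.73 F [-1.1 -2.3  0.8]
target C [85.4 37.1] shift frac [-0.021   0.0088 -0.001 ] turn frac [-0.0007 -0.0021 -0.0398] rows 1.0 1.0
```

```bash
python3 -m inch '[[-0.007,0.003,0,0,-0.001,-0.014,0.27],[-0.007,0.003,0,0,-0.001,-0.013,0.27],[-0.007,0.003,0,0,0,-0.013,0.27]]'; python3 nxt.py 112 77 0.018 62; python3 look.py l
```

```text
t: 7.52
tool_pos: [0.6641, 0.1082, 0.0173]
ee_rot: [0.124, 0.992, -0.001, -0.001]
wrist_force: [-0.7, -0.8, -0.1]
finger_gap: 0.73
t 7.52 C [84.5 37.3] phi 76.1 z 0.017 gap 0.73 F [-0.7 -0.8 -0.1]
target C [90.8 37.3] shift frac [-0.0102  0.0025 -0.0011] turn frac [-0.0013 -0.0013 -0.0099] rows 1.0 1.0
```

View pics/l_scene.png

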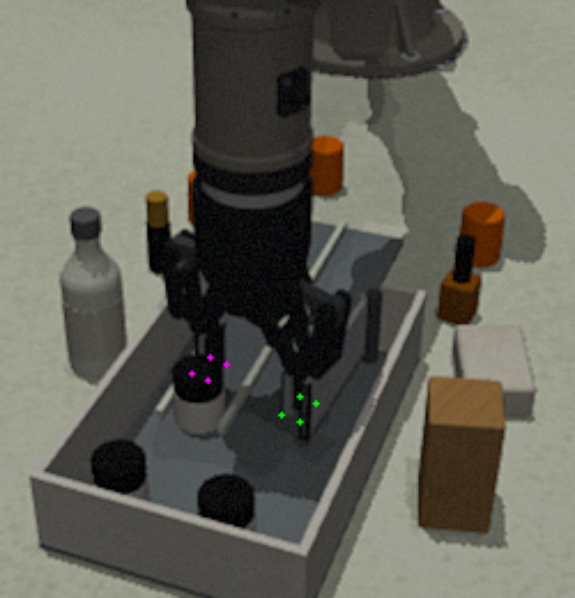

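View pics/l_wrist.png

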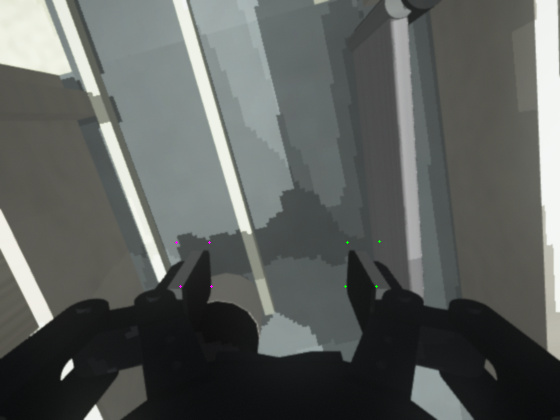

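Run:
```python
from nxt import *
from h import *
c=camera("scene"); im=np.ascontiguousarray(c["img"][:,:,::-1])
im=cv2.resize(im[220:300,230:310],None,fx=7,fy=7,interpolation=cv2.INTER_CUBIC); cv2.imwrite("pics/m.png",im)
g=c["img"].max(2).astype(int)
for x in (96,100,104,108,112):
    P=[np.r_[R@(np.array([x+18*np.cos(a),18*np.sin(a)])/1e3)+t,.004] for a in np.linspace(0,6.28,60)]
    q=proj(c,P); i=q[:,1].argmax(); print(x,"bottom px",(q[i]-[230,220]+.5)*7-.5, "left/right",((q[:,0].min()-230+.5)*7),(q[:,0].max()-230+.5)*7)
```

```text
96 bottom px [247.91053934 376.65442594] left/right 177.61795925771332 331.578006970542
100 bottom px [241.10559507 387.56723031] left/right 170.68007079138084 325.17502504971014
104 bottom px [234.2519915  398.55806756] left/right 163.69341369463544 318.7270040655484
108 bottom px [227.34920485 409.62777768] left/right 156.6574719384281 312.2334671285055
112 bottom px [220.39670377 420.77721273] left/right 149.5717221876891 305.693930592551
```

View pics/m.png

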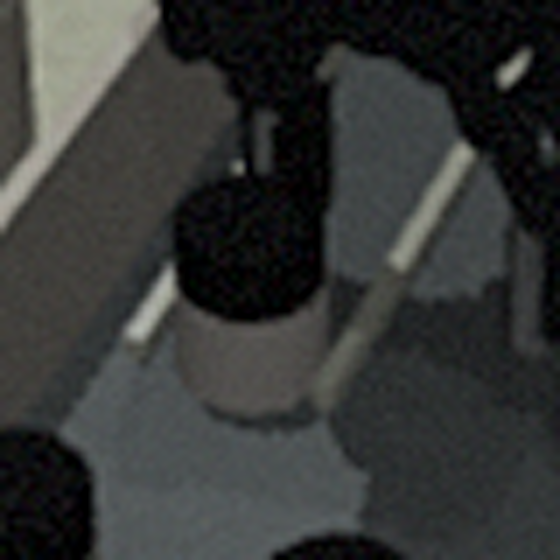

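```bash
python3 -m inch '[[0.009,-0.003,0,0,0,0,0.27],[0.009,-0.003,0,0,0,0,0.27],[0.006,-0.001,0,0,0,0,0.27]]'; python3 nxt.py 92 76 0.15 62; python3 -m inch '[[0,0,-0.02,0,0,0,0.27],[0,0,-0.02,0,0,0,0.27]]'; python3 nxt.py 92 76 0.15 62
```

```text
t: 7.97
tool_pos: [0.6499, 0.1076, 0.0178]
ee_rot: [0.125, 0.992, -0.0, 0.001]
wrist_force: [0.2, -2.5, 0.1]
finger_gap: 0.73
t 7.97 C [70.4 36.6] phi 76.0 z 0.018 gap 0.73 F [ 0.2 -2.5  0.1]
target C [71.4 37.1] shift frac [-0.0018  0.001  -0.2203] turn frac [-0.0005  0.0012 -0.0005] rows 4.0 1.0
t: 8.13
tool_pos: [0.6455, 0.1072, 0.0403]
ee_rot: [0.125, 0.992, -0.002, -0.003]
wrist_force: [0.4, -0.7, -0.2]
finger_gap: 0.73
t 8.13 C [66.  36.2] phi 76.0 z 0.040 gap 0.73 F [ 0.4 -0.7 -0.2]
target C [71.4 37.1] shift frac [-0.0074  0.0029 -0.183 ] turn frac [-0.0027 -0.0033 -0.0003] rows 3.0 1.0
```

```bash
python3 -m inch '[[0,0,-0.04,0,0,0,0.27],[0,0,-0.04,0,0,0,0.27],[0,0,-0.04,0,0,0,0.27],[0,0,-0.04,0,0,0,0.27],[0,0,-0.04,0,0,0,0.27],[0,0,-0.04,0,0,0,0.27],[0,0,-0.04,0,0,0,0.27],[0,0,0,0,0,0,0.27]]'; python3 -m inch '[[0.05,0,0,0,0,0,0.27],[0.05,0,0,0,0,0,0.27],[0.05,0,0,0,0,0,0.27],[0.05,0,0,0,0,0,0.27],[0.05,0,0,0,0,0,0.27],[0.05,0,0,0,0,0,0.27],[0,0,0,0,0,0,0.27],[0,0,0,0,0,0,0.27]]';python3 look.py n
```

```text
t: 8.8
tool_pos: [0.6472, 0.1136, 0.2301]
ee_rot: [0.123, 0.992, 0.004, 0.003]
wrist_force: [0.8, 0.2, 0.3]
finger_gap: 0.731
t: 9.47
tool_pos: [0.4665, 0.1632, 0.2379]
ee_rot: [0.122, 0.992, 0.011, 0.01]
wrist_force: [0.1, 0.3, -0.2]
finger_gap: 0.734
```

View pics/n_scene.png

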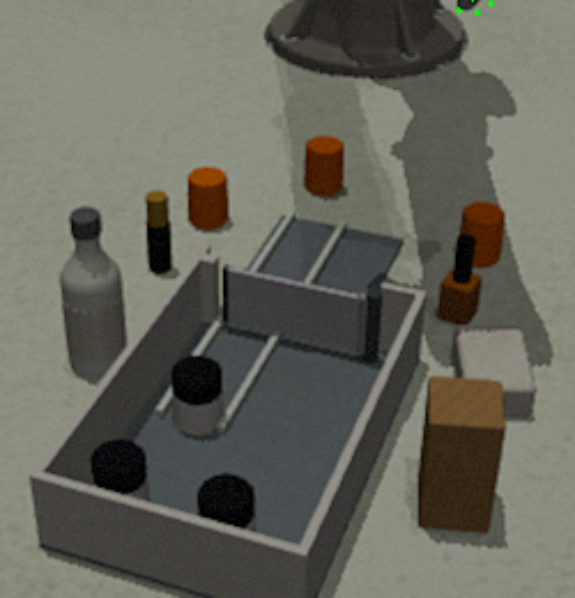

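View pics/n_top.png

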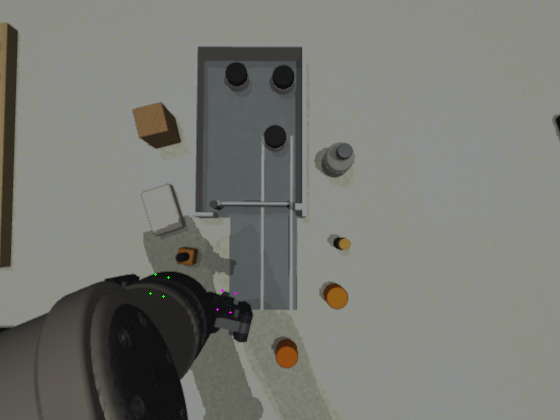

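Flap is nearly or fully shut, and the jar stands in the bay. I'll let the arm settle, then measure once more.

```bash
python3 -m inch '[[0,0,0,0,0,0,0.27],[0,0,0,0,0,0,0.27],[0,0,0,0,0,0,0.27],[0,0,0,0,0,0,0.27],[0,0,0,0,0,0,0.27],[0,0,0,0,0,0,0.27],[0,0,0,0,0,0,0.27],[0,0,0,0,0,0,0.27]]'
python3 - <<'E'
from nxt import *
from h import *
import pickle
c=camera("top"); c0=pickle.load(open("top0.pkl","rb"))
def blobs(c):
    m=(c["img"].astype(int).max(2)<50).astype(np.uint8); n,l,st,ce=cv2.connectedComponentsWithStats(m)
    for i in range(1,n):
        if 350<st[i,4]<480: print(ce[i].round(1),st[i,4],((cast(c,ce[i],.049)[0,:2]-t)@R*1e3).round(1))
blobs(c0);print();blobs(c)
a,b_=c0["img"][30:215,120:380].astype(int),c["img"][30:215,120:380].astype(int)
d=(abs(a-b_).max(2)>45).astype(np.uint8); n,l,st,ce=cv2.connectedComponentsWithStats(d)
print("changed",[ (st[i].tolist()) for i in range(1,n) if st[i,4]>8])
cv2.imwrite("pics/o.png",cv2.resize(c["img"][180:225,190:320,::-1],None,fx=5,fy=5,interpolation=cv2.INTER_CUBIC))
cv2.imwrite("pics/o0.png",cv2.resize(c0["img"][180:225,190:320,::-1],None,fx=5,fy=5,interpolation=cv2.INTER_CUBIC))
E
```

```text
t: 10.28
tool_pos: [0.4723, 0.1604, 0.237]
ee_rot: [0.126, 0.992, 0.009, 0.01]
wrist_force: [0.1, -0.6, -0.3]
finger_gap: 0.733
[235.9  74.5] 454 [203.2  64.5]
[282.7  76.6] 426 [199.8  -9.5]
[276.  263.3] 406 [-92.9   0.3]

[11.5 53.8] 420 [236.8 421.4]
[236.1  73.8] 407 [204.3  64.1]
[282.7  76.7] 412 [199.8  -9.4]
[274.7 136.3] 389 [104.7   2.9]
changed [[144, 96, 22, 22, 375]]
```

View pics/o.png

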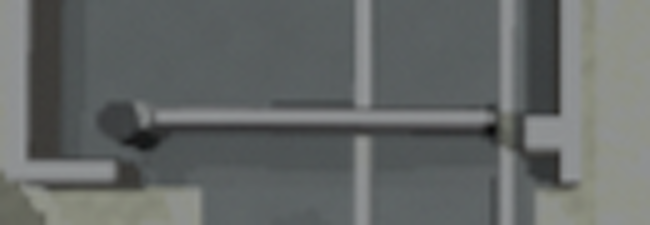

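View pics/o0.png

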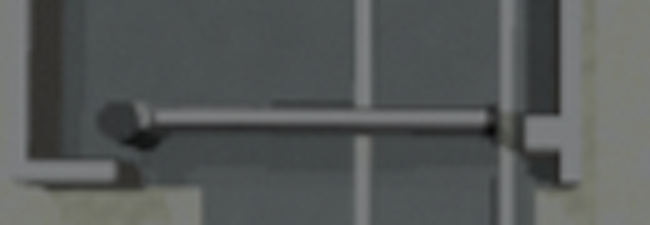

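The flap looks the same as at the start (shut). The jar is at (105, 3) mm, and nothing else in that part of the image has changed.

```bash
python3 -c "
from station import *
print(finish_job())"
```

```text
the job is handed in; nothing more can be done
None
```

The jar is loaded in the stock bay and the flap has swung shut behind it. I handed the job in at about 10 s of the 46 s allowed; no verdict was reported.

One finger pushed the flap open first, by an estimated 0.6 rad or more before the jar reached the gate. The other finger pushed the jar down the channel while the gripper turned to keep the flap held well clear of it. I then backed the fingers off and lifted them straight up.

- **Jar:** it stands upright at about x = 105, y = 3 mm in the bay frame, past the 92 mm the flap needs to shut.
- **Flap:** in the last top picture it looks the same as in the shut picture from the start.
- **Stored jars and neighbours:** the stored jars show no shift beyond about 1 mm of measuring noise. A comparison of the start and end top pictures around the bay shows only the jar's arrival, so the lotion, carton and most of the soap are unmoved. The lipstick and varnish were outside that comparison, but look in place in the last pictures.
- **Forces and flap angles:** I could not measure these directly; wrist force readings stayed under about 6 N. One rough mid-run estimate put the jar at y = 10 mm, which the kerbs rule out, so I discounted it as a reading error.

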